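# Step the planter's watering reminder round to its mark

## Task

Two identical step counters stand on the foyer credenza. On the one with the terracotta planter at its end, press the step button, all the way down and up again each time, until the long bar on its drum points at the pointer wedge on the housing. Turn the drum only with its button, not by hand, and leave the counter beside the clear acrylic box alone.

Things in the scene. Friction and masses are not known exactly. Their poses are not given: they have to be found in the camera images.
- step_top (a point): Centre of the top of the reminder's step button: black cylinder 36 mm across, 20 mm proud of the housing (top 60 mm above the credenza when released); moves down with it. Reminder: fixed aluminium block 200 mm (y) x 105 (x) x 40 high, axes as here; button near its -y end, drum axis 92 mm from the button's towards +y. The planter (116 mm across, 115 high) stands just beyond the +y end.
- step (a joint): Travel of the reminder's step button: 0 released, 0.012 m fully down, springs back by itself. Takes about 1 N to start and 2.5 to 4 N all the way if pressed slowly (at 30 mm/s or less). Each press right down and up turns the drum one eighth of a turn clockwise seen from above; a half press may not count. Let it rise fully before the next press.
- drum_bar_end (a point): Point on the long black bar of the reminder's drum, 38 mm from the drum's axis, 52 mm above the credenza. The bar (8 mm wide, 40 long) runs from the drum's centre to its rim; the other seven stations bear one to seven small dots. Eight click positions 45 degrees apart; starts two to five presses short of the mark. Pressed past the mark, it goes on round.
- reminder_mark (a point): Fixed point on the reminder where the bar's point (drum_bar_end) lies when the drum is set: above the drum's rim, 38 mm from its axis, beside the tip of the dark steel wedge (16 mm wide, 20 long) that lies on the housing's +y end and points at the drum.
- drum: The reminder's drum, a white plastic disc 84 mm across, 12 mm high, on a vertical axis; origin on the axis at its underside, 40 mm above the credenza; its y axis points along the long bar, z up. Not to be touched by the robot.
- other_step (a joint): Travel of the step button of the other, identical counter, which has the clear acrylic box (open, 110 x 110 x 70 mm high) at its +y end: 0 released, 0.012 m fully down. To be left alone.
Not all that is in view belongs to the job. What is shaped like the part that bears step_top but brown or yellow is not meant.

How it is judged (in metres and radians):
At the end, for the whole second after the job is handed in: The outer end of the bar on the reminder's drum lies within 10 mm of the mark (about 15 degrees), the drum is at rest and the step button has sprung back up (less than 2 mm down) (horizontal distance between drum_bar_end and reminder_mark below 0.01 m and value of joint step below 0.002 m and angular speed of drum below 0.1 rad/s); the robot touches nothing.
It fails at once if the robot touches or turns the reminder's drum directly (contact force between any of the fingers, the arm and drum above 0.5 N).
It fails at once if the other counter's step button is pressed (more than 4 mm) (value of joint other_step above 0.004 m).
It also fails if it takes over 42 s, if anything falls off the work surface, if the arm or the gripper's body presses on something with over 40 N, if the wrist force passes 120 N, or if a joint passes its speed limit or range.

## Robot

A 6-joint arm with a two-finger parallel gripper is mounted at the origin on the work surface. World frame = base frame: x ahead of the robot, y to its left, z up, the work surface at z = 0. Lengths are in mm, angles in degrees, forces in N, time in s.
With the tool pointing down it reaches from about 350 to 850 mm from the base axis. Payload 8.1 kg.
Tool frame: the origin (TCP) lies where the fingers leave the gripper's body, on its centre line; the fingertips stand 73 mm ahead of it and the grasp point (between the pads) lies 54 mm ahead of it; z points along the fingers, y is the line along which they close (so a half turn about z gives the same grasp; the last joint's range is limited). The gripper opens to 85 mm and grips with 20 to 120 N. Pads are 22 mm wide; open, the fingers measure 114 mm over their backs; the gripper's body (76 mm by 85 mm) begins 54 mm behind the grasp point. The pads swing forward as they close: fully open they stand 13 mm farther back than shut.
Start: joints at [-81.555, 7.471, 85.268, -0, 87.261, -4.893], TCP at [138.442, -583.815, 303.892] pointing down, gripper open.
Joint ranges: [-169.43, 169.43], [-51.17, 129.36], [1.28, 143.12], [-76.62, 256.62], [0, 156.53], [-152.29, 152.29]. Speed limits (degrees/s): [136.94, 136.94, 159.86, 180, 180, 180].

## Interface

Orientations are given as [roll, pitch, yaw] about the fixed x, y, z axes, in that order (R = Rz(yaw) Ry(pitch) Rx(roll)).
In Python, from bench import sense, optics, r gives the robot as it stands.
- The arm moves only by the tool servo_tool, never from a script. Its argument "plan" is a list that holds one entry, the list of rows, each a list of 5 numbers: the shift along the world's x, y, z in m, then the turn about the world's z in degrees, then the finger opening in m, from 0 to 0.0854. A call has 1 to 10 rows; each row shifts and turns the commanded pose from where the row before left it; what a row does not reach is not made up. A row lasts 1/10 s, in which the tool goes at most 50 mm and 8.59 degrees, less where a joint would pass 70% of its speed; a pose out of reach is approached as far as the arm can. A call is refused whole if a number of a shift passes 0.05 or a number of a turn 8.59, either way. A call with a gripper value outside its range is refused whole. The fingers move at their own pace and stop on an object; "force" is the grip in N (left out, the last holds). Time passes only in rows, so rows that do not move let the fingers close. It gives the time, the measured TCP pose, the force, the opening and the grip force at its end, in the units of the state.
- sense(): the state, without advancing time (a new reading comes with each control period).
- optics.snapshot(name): name is "scene" or "top"; returns a dict with "frame" (480x640x3 uint8, blue, green, red), "fx", "fy", "cx", "cy" (pixels), "dist_coeffs" ([k1, k2, p1, p2, k3] as OpenCV has them; the pictures are not rectified), "cam_to_world" (4x4, takes a point from camera to world coordinates). Camera axes: x right, y down, z forward; pixel columns grow to the right and rows downward; lengths in mm; the calibration is good to about 2 mm. A picture is of the moment at which its call begins. There is no depth.
- r.hand_in(): hands the job in; it is judged then, once.
The state is a dict: "time": time; "joint_pos": joint angles; "qd": joint speeds; "joint_efforts": joint torques, N m; "tool_pos": TCP position; "tcp_rot": TCP orientation; "ft_force": force on the tool from outside, world axes, zero at the start; "wrist_torque": the same for the moment, N m; "finger_gap": finger opening in mm; "grip_force": force on a finger pad.
Only numpy, scipy, OpenCV 4.12 (cv2) and the standard library are available. Lean on these libraries where they do the work, as an engineer would, in place of code of your own. Each camera call takes 0.05 s, during which the arm holds its last target. There are 200 camera calls.

## Working session

There is one attempt and no reset: what is moved stays moved. The work goes in short steps, Python scripts to look and compute and a tool call to move; the robot and the scene stay as the last step left them, time stands still between calls to the robot, and variables do not carry over. Pictures are saved under pics/ and viewed, at most 10 in all, crops included, and the job is handed in when it is done.

Besides the shell and the picture viewer there is one more tool, called after "Emit:" by a JSON object that holds its "method" and its "body", one argument or row to a line. servo_tool: Moves the arm, as the interface text tells. Its arguments: {"type":"object","properties":{"plan":{"type":"array"},"force":{"type":"number"}},"required":["plan"]}

```bash
mkdir -p pics
cat > h.py <<'E'
import numpy as np, cv2
from bench import sense, optics, r
def snap(n,f):
    s=optics.snapshot(n); cv2.imwrite('pics/'+f,s['frame']); return s
def ray(s,u,v,z):
    K=np.array([[s['fx'],0,s['cx']],[0,s['fy'],s['cy']],[0,0,1.]])
    p=cv2.undistortPoints(np.array([[[u,v]]],float),K,np.array(s['dist_coeffs'],float))[0,0]
    T=np.array(s['cam_to_world']); d=T[:3,:3]@[p[0],p[1],1]; o=T[:3,3]
    return o+d*(z-o[2])/d[2]
E
python3 - <<'E'
from h import *
import pickle
a={n:snap(n,n+'1.png') for n in('top','scene')}
pickle.dump(a,open('a.pkl','wb'))
for n in a: print(n,np.round(a[n]['cam_to_world'],2).tolist())
print(sense()['time'])
E
```

```text
top [[0.0, -0.99, 0.13, 239.92], [-1.0, 0.0, 0.02, 84.88], [-0.02, -0.13, -0.99, 1599.3], [0.0, 0.0, 0.0, 1.0]]
scene [[-0.41, 0.79, -0.45, 1072.39], [0.91, 0.36, -0.2, 375.8], [0.0, -0.5, -0.87, 1230.79], [0.0, 0.0, 0.0, 1.0]]
0.1
```

View pics/top1.png

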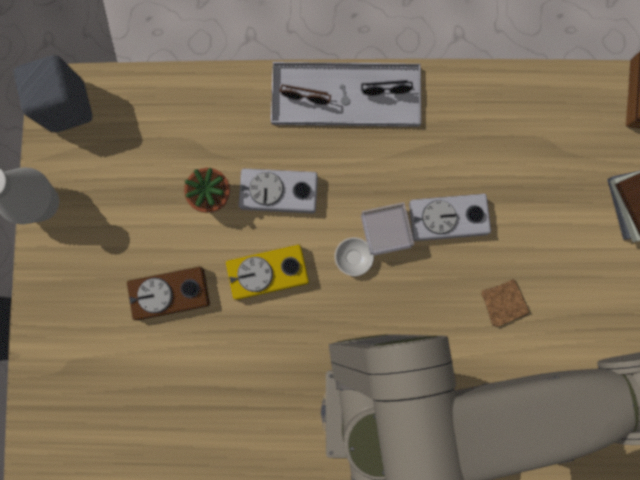

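View pics/scene1.png

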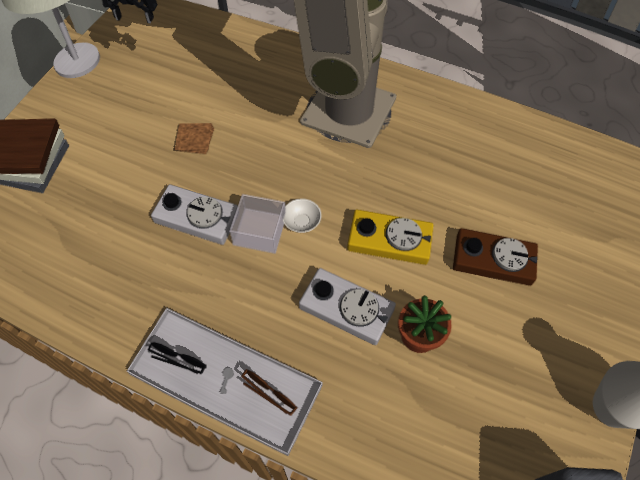

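The reminder is the aluminium counter beside the planter: in the top view its button is near (302,190), its drum near (266,188), and the bar points down in the image (-x). The mark is on the left (+y). Next I measure these precisely.

Run:
```python
from h import *
import pickle
a=pickle.load(open('a.pkl','rb'))
for n,(u,v),(du,dv) in(('top',(302,190),(266,188)),('scene',(322,290),(361,307))):
    s=a[n]; g=s['frame'].max(2)
    def blob(c,R,lo,hi):
        m=np.zeros_like(g); cv2.circle(m,c,R,255,-1)
        m=cv2.bitwise_and(m,cv2.inRange(g,lo,hi))
        k,l,st,ce=cv2.connectedComponentsWithStats(m); i=1+st[1:,4].argmax(); return ce[i],st[i]
    for nm,c,R,z in(('button',(u,v),15,60),('bar',(du,dv),16 if n=='top' else 18,52)):
        ce,st=blob(c,R,0,50); print(n,nm,ce.round(1),st,ray(s,*ce,z).round(1))
    print('drum guess',ray(s,du,dv,52).round(1))
print(sense()['tool_pos'],sense()['tcp_rot'])
f=a['top']['frame'][150:230,180:330]; f2=a['scene']['frame'][260:350,290:440]
cv2.imwrite('pics/c.png',np.vstack([cv2.resize(f,(600,300),interpolation=2),cv2.resize(f2,(600,300),interpolation=2)]))
```

```text
top button [301.8 190.1] [295 183  15  15 172] [567.8 170.3  60. ]
top bar [265. 193.] [265 191   1   5   5] [562.2 265.8  52. ]
drum guess [575.4 263.4  52. ]
scene button [322.4 289. ] [313 281  19  18 254] [576.2 173.   60. ]
scene bar [363.  297.9] [359 291  10  15  56] [554.9 264.3  52. ]
drum guess [577.5 268.6  52. ]
[ 138.38442721 -583.43446314  302.95916872] [-1.79903757e+02 -9.29211526e-03  1.33355371e+01]
```

View pics/c.png

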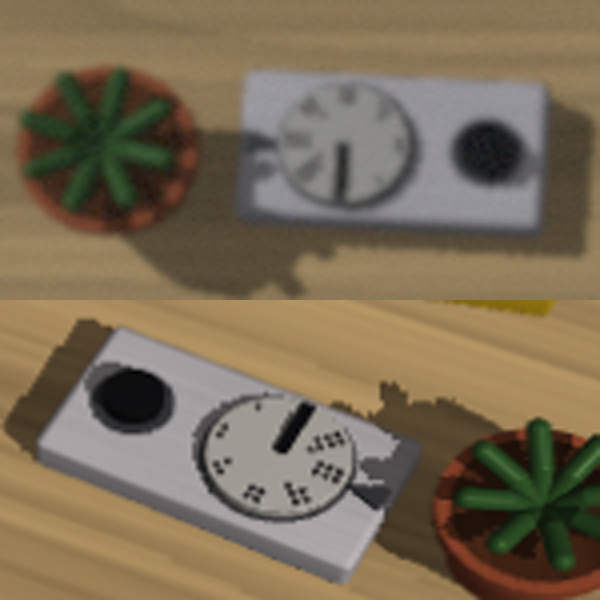

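Two presses are needed: the bar is at -x, the mark at +y, and each clockwise press turns it 45°. The button is near (571,172). I'm moving over it with the fingers closed.

Emit:
{"method": "servo_tool", "body": {
  "plan": [
    [[0.024,0.042,0,0,0],[0.024,0.042,0,0,0],[0.024,0.042,0,0,0],[0.024,0.042,0,0,0],[0.024,0.042,0,0,0],[0.024,0.042,0,0,0],[0.024,0.042,0,0,0],[0.024,0.042,0,0,0],[0.024,0.042,0,0,0],[0.024,0.042,0,0,0]]
  ]
}}

```text
time: 1.1
tool_pos: [378.8, -161.9, 303.8]
tcp_rot: [180.0, -0.0, 13.3]
ft_force: [1.7, -0.5, 0.5]
finger_gap: -0.1
grip_force: 0.0
```

Emit:
{"method": "servo_tool", "body": {
  "plan": [
    [[0.024,0.042,0,0,0],[0.024,0.042,0,0,0],[0.024,0.042,0,0,0],[0.024,0.042,0,0,0],[0.024,0.042,0,0,0],[0.024,0.042,0,0,0],[0.024,0.042,0,0,0],[0.024,0.042,0,0,0],[0,0,0,0,0],[0,0,0,0,0]]
  ]
}}

```text
time: 2.1
tool_pos: [570.2, 173.1, 302.4]
tcp_rot: [180.0, 0.2, 13.5]
ft_force: [0.5, -0.3, 0.1]
finger_gap: 0.2
grip_force: 0.0
```

Emit:
{"method": "servo_tool", "body": {
  "plan": [
    [[0,0,-0.04,0,0],[0,0,-0.04,0,0],[0,0,-0.04,0,0],[0,0,-0.03,0,0],[0,0,0,0,0],[0,0,0,0,0]]
  ]
}}

```text
time: 2.7
tool_pos: [570.2, 171.2, 154.6]
tcp_rot: [180.0, 0.0, 13.3]
ft_force: [-0.2, 0.2, 0.4]
finger_gap: 0.3
grip_force: 0.0
```

Run:
```python
from h import *
s=snap('scene','s2.png'); t=snap('top','t2.png')
cv2.imwrite('pics/c2.png',np.vstack([cv2.resize(s['frame'][200:350,260:460],(800,300*2)[:1]+(400,),interpolation=2)[:, :],cv2.resize(t['frame'][150:230,180:340],(800,200))]))
print(sense()['tool_pos'],sense()['ft_force'])
```

```text
[571.93434585 171.93642839 156.94723481] [0.78430701 0.45010554 0.42411704]
```

View pics/c2.png

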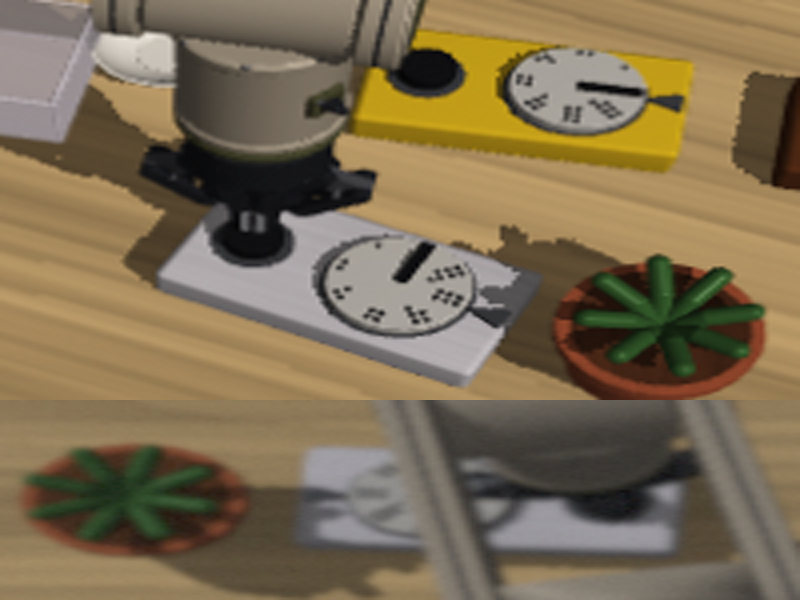

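The fingers stand over the button and the drum is clear; the bar hasn't moved. I press slowly.

Emit:
{"method": "servo_tool", "body": {
  "plan": [
    [[0,0,-0.01,0,0],[0,0,-0.008,0,0],[0,0,-0.002,0,0],[0,0,-0.002,0,0],[0,0,-0.002,0,0],[0,0,-0.002,0,0],[0,0,-0.002,0,0],[0,0,-0.002,0,0]]
  ]
}}

```text
time: 3.6
tool_pos: [570.5, 172.3, 123.9]
tcp_rot: [-180.0, -0.0, 13.3]
ft_force: [-1.0, 0.3, 1.4]
finger_gap: 0.0
grip_force: 0.8
```

Emit:
{"method": "servo_tool", "body": {
  "plan": [
    [[0,0,-0.001,0,0],[0,0,-0.001,0,0],[0,0,0,0,0]]
  ]
}}

```text
time: 3.9
tool_pos: [570.5, 172.2, 121.9]
tcp_rot: [-180.0, -0.0, 13.3]
ft_force: [-0.9, 0.7, 3.0]
finger_gap: -0.3
grip_force: 0.9
```

Emit:
{"method": "servo_tool", "body": {
  "plan": [
    [[0,0,-0.001,0,0],[0,0,-0.001,0,0],[0,0,0,0,0]]
  ]
}}

```text
time: 4.2
tool_pos: [570.6, 172.2, 120.6]
tcp_rot: [-180.0, -0.0, 13.3]
ft_force: [-3.3, -0.0, 7.2]
finger_gap: -0.3
grip_force: 3.5
```

Emit:
{"method": "servo_tool", "body": {
  "plan": [
    [[0,0,-0.001,0,0],[0,0,0,0,0]]
  ]
}}

```text
time: 4.4
tool_pos: [570.7, 172.3, 120.5]
tcp_rot: [-180.0, -0.0, 13.3]
ft_force: [-6.6, -1.5, 13.8]
finger_gap: 0.1
grip_force: 7.0
```

Emit:
{"method": "servo_tool", "body": {
  "plan": [
    [[0,0,0.003,0,0],[0,0,0.003,0,0],[0,0,0.003,0,0],[0,0,0.003,0,0],[0,0,0.003,0,0],[0,0,0.01,0,0],[0,0,0.01,0,0],[0,0,0,0,0],[0,0,0,0,0]]
  ]
}}

```text
time: 5.3
tool_pos: [570.8, 172.2, 154.6]
tcp_rot: [180.0, -0.1, 13.3]
ft_force: [0.3, -0.1, -0.7]
finger_gap: 0.4
grip_force: 0.0
```

Run:
```python
from h import *
s=snap('scene','s3.png')
cv2.imwrite('pics/c3.png',cv2.resize(s['frame'][200:350,260:460],(800,600),interpolation=2))
print(sense()['tool_pos'],sense()['ft_force'],sense()['time'])
```

```text
[570.46937798 172.17198984 154.00038141] [ 0.24063842 -0.14901399  0.06507776] 5.35
```

View pics/c3.png

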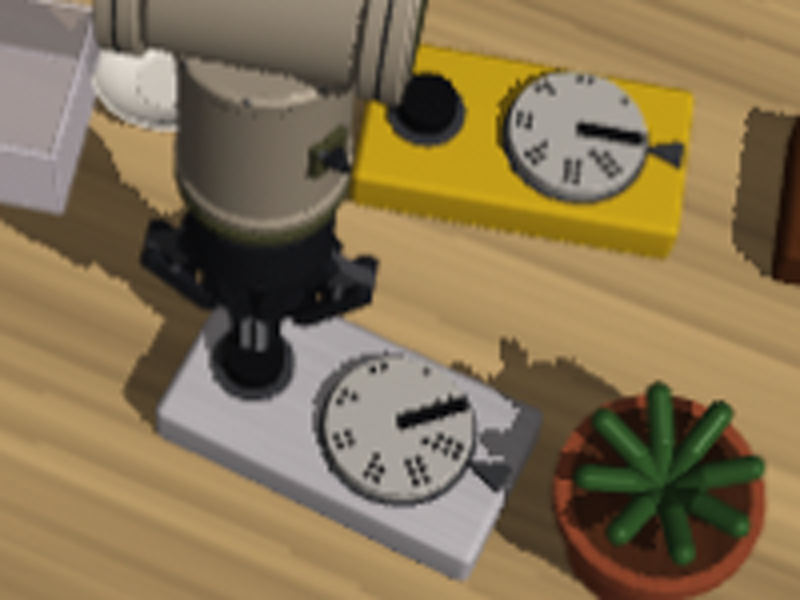

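The press counted: the bar is now one station (45°) short of the wedge. I repeat the same press.

Emit:
{"method": "servo_tool", "body": {
  "plan": [
    [[0,0,-0.01,0,0],[0,0,-0.008,0,0],[0,0,-0.002,0,0],[0,0,-0.002,0,0],[0,0,-0.002,0,0],[0,0,-0.002,0,0],[0,0,-0.002,0,0],[0,0,-0.002,0,0],[0,0,-0.002,0,0],[0,0,-0.002,0,0]]
  ]
}}

```text
time: 6.35
tool_pos: [570.7, 172.3, 120.3]
tcp_rot: [-180.0, -0.0, 13.3]
ft_force: [-7.5, -1.5, 21.0]
finger_gap: -0.2
grip_force: 10.4
```

Emit:
{"method": "servo_tool", "body": {
  "plan": [
    [[0,0,-0.001,0,0],[0,0,0,0,0]]
  ]
}}

```text
time: 6.55
tool_pos: [570.7, 172.3, 120.5]
tcp_rot: [180.0, -0.0, 13.3]
ft_force: [-6.9, -0.9, 13.4]
finger_gap: 0.3
grip_force: 7.1
```

Emit:
{"method": "servo_tool", "body": {
  "plan": [
    [[0,0,0.003,0,0],[0,0,0.003,0,0],[0,0,0.003,0,0],[0,0,0.003,0,0],[0,0,0.003,0,0],[0,0,0.02,0,0],[0,0,0.04,0,0],[0,0,0.04,0,0],[0,0,0,0,0],[0,0,0,0,0]]
  ]
}}

```text
time: 7.55
tool_pos: [571.2, 172.3, 235.5]
tcp_rot: [180.0, -0.2, 13.3]
ft_force: [-0.6, -0.2, 0.7]
finger_gap: 0.2
grip_force: 0.0
```

Run:
```python
from h import *
s=snap('scene','s4.png')
cv2.imwrite('pics/c4.png',cv2.resize(s['frame'][200:350,260:460],(800,600),interpolation=2))
print(sense()['tool_pos'],sense()['ft_force'],sense()['time'])
```

```text
[570.30056272 172.10588065 233.60809333] [-0.23158536 -0.07519723 -0.54068165] 7.6
```

View pics/c4.png

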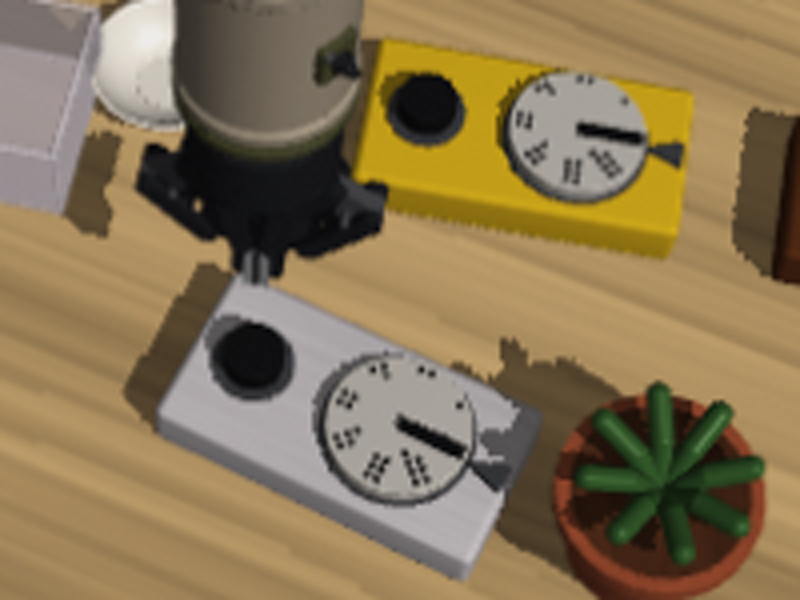

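The bar's tip at crop pixel (462,455) points at the wedge at (490,472). The button is up and the arm is clear.

```bash
python3 -c "
from h import *
print(r.hand_in())"
```

```text
the job is handed in; nothing more can be done
None
```

I pressed the planter counter's step button twice; the last picture shows its long bar pointing at the wedge, the button up and the arm clear, and the job is handed in (no verdict was returned).

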